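Clear the tube offcuts and set the purge valve two turns open

TASK

The purge line on this valve panel has just been re-plumbed: clear the two copper tube offcuts off its base plate into the grey scrap bin so they are out of the hand's way. Then take the red handwheel by its white revolving handle, close the valve clockwise fully to its stop, back it off exactly two full turns, and finish while still gripping the handle between the fingers, holding the setting while the flow is checked. Leave the two wrenches, the ferrule tin and the thread tape where they lie.

Things in the scene. Friction and masses are not known exactly. Their poses are not given: they have to be found in the camera images.
- valve_panel: Grey base plate 245 x 150 x 10 mm, fixed to the bench, with a brass valve and red handwheel. Origin on the bench; own x runs along the plate, at about the robot's left (yaw 1.37 to 1.77): plate x -115 to +130, y -75 to +75, top z 10 mm. Vertical valve axis at x +60, y 0. Bracket along the left end, top z 56 mm; valve and copper line below the wheel lie under z 72 mm. Plate bare at x below 0.
- valve_wheel (a joint): Valve opening in rad: 0 at the closed rigid stop, growing counterclockwise from above (clockwise closes); one turn 6.283. Starts 1.2 to 5.0 open. Handle bearing from the axis in the panel frame: pi + value, so at 0 it points to panel -x (the robot's right). Rises 1.5 mm per turn, stays where left, needs 3 to 5 N at the handle. Rim 104 mm across, 10 mm thick, top 87 mm up when closed.
- wheel_axis (a point): Point on the vertical axis of the handwheel at the height of point handle_grip, 114 mm above the bench when closed; 24 mm clear above the hub nut.
- handle_grip (a point): Middle of the white revolving handle, an upright round barrel 17 to 18 mm in diameter that spins freely on its own pin, standing on the handwheel 42 mm from the wheel's axis. The barrel reaches from 24 mm below to 21 mm above this point; the wheel lies 25 mm and more below it.
- valve_handle: The same white revolving handle as a body; origin on its axis, 26 mm below point handle_grip. It spins freely, so its yaw means nothing.
- offcut_1: Offcut of copper tube, 12 mm in diameter, 45 mm long, 25 g, lying roughly along the plate's length on its bare right end. Origin in the middle of its length at the underside as it lies; its own y runs along the tube.
- offcut_2: Second offcut, the same as offcut_1.
- scrap_bin: Grey open bin 150 x 110 x 55 mm (own x, y, z), walls and floor 3 mm, fixed to the bench. Origin at the centre of its underside.
- wrench_small: Loose open-end wrench 22 x 117 x 6 mm lying along its own y; leave alone.
- wrench_large: Loose open-end wrench 27 x 141 x 6 mm lying along its own y; leave alone.
- ferrule_tin: Loose round white tin, 55 mm across, 18 mm high; leave alone.
- thread_tape: Loose white spool of thread tape, 50 mm across, 16 mm high; leave alone.

How it is judged:
By the outcome, as a careful person would: the job done as asked, in the order asked, and still so for the second after the job is handed in, while the arm keeps its last pose, push and grip.
It also fails if it takes over 70 s, if anything falls off the work surface, if the arm or the gripper's body presses on something with over 40 N, if the wrist force passes 120 N, or if a joint passes its speed limit or range.

ROBOT

A 7-joint arm with a two-finger parallel gripper is mounted at the origin on a cart in front of the work surface, level with it; the furniture and walls round the work are solid. World frame = base frame: x ahead of the robot, y to its left, z up, the work surface at z = 0. Lengths are in m, angles in degrees, forces in N, time in s.
With the tool pointing down it reaches from about 0.4 to 0.875 m from the base axis. Payload 6.5 kg.
Tool frame: the origin (TCP) lies at the very end of the fingers, on their centre line; the grasp point (between the pads) lies 19 mm behind it; z points along the fingers, y is the line along which they close (so a half turn about z gives the same grasp; the last joint's range is limited). The gripper opens to 85 mm and grips with 20 to 120 N. Pads are 22 mm wide; open, the fingers measure 114 mm over their backs; the gripper's body (76 mm by 85 mm) begins 54 mm behind the grasp point. The pads swing forward as they close: fully open they stand 13 mm farther back than shut.
Start: joints at [59.404, 30.733, -0.252, 88.115, 0.149, 61.152, -4.079], TCP at [0.293, -0.58, 0.231] pointing down, gripper open.
Joint ranges: [-154.64, 154.64], [-21.42, 123.67], [-72.66, 72.17], [13.99, 137.28], [-74.86, 254.86], [10.95, 109.41], [-158.01, 158.01]. Speed limits (degrees/s): [136.94, 136.94, 180, 180, 180, 180, 180].

INTERFACE

Orientations are given as [roll, pitch, yaw] about the fixed x, y, z axes, in that order (R = Rz(yaw) Ry(pitch) Rx(roll)).
In Python, from station import arm gives the robot as it stands. The module is installed in compiled form; this text tells all that it offers.
- The arm moves only by the tool drive_tool, never from a script. Its argument "deltas" is one flat list of numbers, 6 for each row, row after row: the shift along the tool's x, y, z in cm, then the turn, a rotation vector about the tool's x, y, z in degrees. In form: [dx, dy, dz, wx, wy, wz, dx, dy, dz, wx, wy, wz, ...]. A call has 1 to 12 rows; each row shifts and turns the commanded pose from where the row before left it, along the tool's axes as they then stand; what a row does not reach is not made up. A row lasts 1/12 s, in which the tool goes at most 41.7 mm and 7.16 degrees, less where a joint would pass 70% of its speed; a pose out of reach is approached as far as the arm can. A call with a gripper value outside its range is refused whole. "grip" is the finger opening in cm, from 0 to 8.54, set as the call begins (left out, the last holds). The fingers move at their own pace and stop on an object; "force" is the grip in N (left out, the last holds). Time passes only in rows, so rows that do not move let the fingers close. It gives the time, the measured TCP pose, the force, the opening and the grip force at its end, in the units of the state.
- arm.get_state(): the state, without advancing time (a new reading comes with each control period).
- arm.read_camera(name): name is "scene" or "side" or "wrist"; returns the picture (480x640x3 uint8, red, green, blue); there is no depth.
- arm.camera_info(name): a dict with "intrinsics" (3x3 intrinsics, pixels), "k1" (the pictures are not rectified: a ray, as slopes to the right and down, at radius r is drawn at 1 + k1 r^2 times it, then the intrinsics apply), "pose" (4x4, takes a point from camera to world coordinates). Camera axes: x right, y up, looking along -z (the intrinsics and any distortion apply to the point x, -y, -z); pixel columns grow to the right and rows downward; lengths in m; the calibration is good to about 2 mm. A picture is of the moment at which its call begins: read the wrist's pose just before it. camera_info takes no time and is no camera call; for the wrist camera it gives the pose at the moment of the call.
- arm.sign_off(): hands the job in; it is judged then, once.
The state is a dict: "clock": time; "qpos": joint angles; "joint_velocities": joint speeds; "tau": joint torques, N m; "position": TCP position; "tcp_rot": TCP orientation; "ft_force": force on the tool from outside, world axes, zero at the start; "moment": the same for the moment, N m; "width": finger opening in m; "grasp_force": force on a finger pad.
Only numpy, scipy, OpenCV 4.12 (cv2) and the standard library are available. Lean on these libraries where they do the work, as an engineer would, in place of code of your own. Each camera call takes 0.05 s, during which the arm holds its last target. There are 200 camera calls.

## Working session

There is one attempt and no reset: what is moved stays moved. The work goes in short steps, Python scripts to look and compute and a tool call to move; the robot and the scene stay as the last step left them, time stands still between calls to the robot, and variables do not carry over. Pictures are saved under pics/ and viewed, at most 10 in all, crops included, and the job is handed in when it is done.

Besides the shell and the picture viewer there is one more tool, called after "Emit:" in YAML: its name, and indented under it one key for each argument. drive_tool: Moves the arm, as the interface text tells. Its arguments: {"type":"object","properties":{"deltas":{"type":"array"},"grip":{"type":"number"},"force":{"type":"number"}},"required":["deltas"]}

```bash
mkdir -p pics; cat > h.py <<'E'
import numpy as np, cv2
from station import arm
def snap(n,f=None):
    info=arm.camera_info(n); im=arm.read_camera(n)
    if f: cv2.imwrite('pics/'+f,cv2.cvtColor(im,cv2.COLOR_RGB2BGR))
    np.savez('pics/'+(f or n)+'.npz',im=im,K=info['intrinsics'],k1=info['k1'],T=info['pose'])
    return im,info
def ray(info,u,v):
    K=np.array(info['intrinsics']);k=float(info['k1']);T=np.array(info['pose'])
    d=np.array([(u-K[0,2])/K[0,0],(v-K[1,2])/K[1,1]]);s=d.copy()
    for _ in range(30): s=d/(1+k*(s@s))
    r=T[:3,:3]@np.array([s[0],-s[1],-1]); return T[:3,3],r/np.linalg.norm(r)
def onz(info,u,v,z):
    o,r=ray(info,u,v); return o+r*(z-o[2])/r[2]
def proj(info,P):
    K=np.array(info['intrinsics']);k=float(info['k1']);T=np.array(info['pose'])
    p=T[:3,:3].T@(np.array(P)-T[:3,3]); s=np.array([p[0]/-p[2],p[1]/p[2]]); s=s*(1+k*(s@s))
    return K[0,0]*s[0]+K[0,2],K[1,1]*s[1]+K[1,2]
def tri(rays):
    A=0;b=0
    for o,r in rays:
        M=np.eye(3)-np.outer(r,r);A=A+M;b=b+M@o
    p=np.linalg.solve(A,b); return p,[np.linalg.norm((np.eye(3)-np.outer(r,r))@(p-o)) for o,r in rays]
E
python3 - <<'E'
from h import *
for n in('scene','side','wrist'):
    im,i=snap(n,n+'0.png'); print(n,np.round(i['pose'],3).tolist(),np.round(i['intrinsics'],1).tolist(),i['k1'])
print(arm.get_state())
E
```

```text
scene [[-0.835, 0.342, -0.43, 0.007], [-0.55, -0.534, 0.643, 0.722], [-0.009, 0.773, 0.634, 0.907], [0.0, 0.0, 0.0, 1.0]] [[438.3, 0.0, 317.7], [0.0, 438.3, 236.1], [0.0, 0.0, 1.0]] -0.07396000492213563
side [[0.963, -0.19, 0.193, 0.889], [0.271, 0.711, -0.649, -1.085], [-0.014, 0.677, 0.736, 1.236], [0.0, 0.0, 0.0, 1.0]] [[588.0, 0.0, 307.2], [0.0, 588.0, 238.9], [0.0, 0.0, 1.0]] 0.0428493043131983
wrist [[0.451, 0.847, 0.281, 0.365], [-0.892, 0.429, 0.14, -0.543], [-0.002, -0.314, 0.95, 0.373], [0.0, 0.0, 0.0, 1.0]] [[333.3, 0.0, 328.2], [0.0, 333.3, 241.8], [0.0, 0.0, 1.0]] 0.002782535553290173
{'clock': 0.15, 'qpos': array([59.40410334, 30.76773275, -0.25384726, 88.15623758,  0.14920809,
       61.15323349, -4.07797674]), 'joint_velocities': array([-0.0608047 , -0.15494448, -0.0766419 , -0.16458651, -0.17191315,
        0.15563441,  0.00158361]), 'tau': array([ 5.69640906e-04, -5.83784258e+01,  1.04919244e+00, -2.59348869e+01,
        1.24498032e-02,  6.46485976e-03, -2.23127313e-05]), 'position': array([ 0.29287026, -0.57974325,  0.23062202]), 'tcp_rot': array([-1.79923372e+02,  6.20408525e-03,  2.68082054e+01]), 'ft_force': array([0.38399954, 1.63678681, 0.03822138]), 'moment': array([0.00165205, 0.03875459, 0.0037192 ]), 'grasp_force': 0.0, 'width': 0.08539137461490076}
```

View pics/scene0.png

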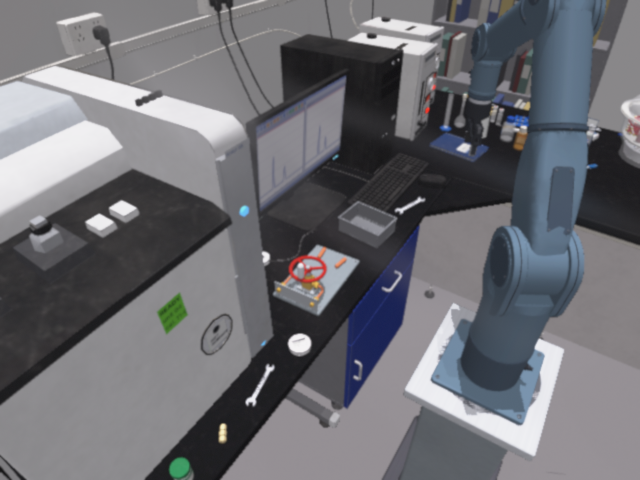

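View pics/side0.png

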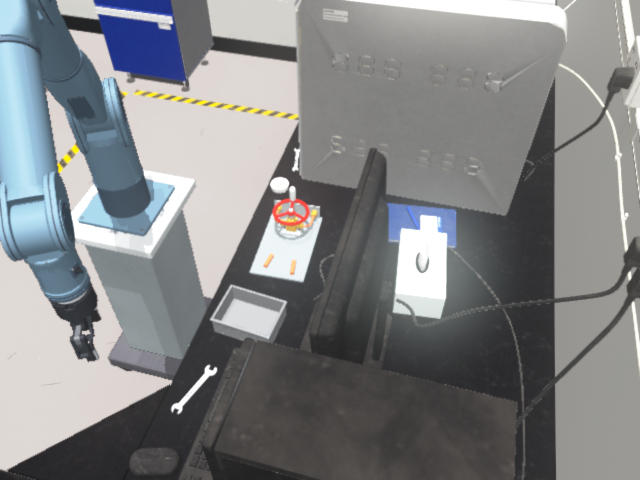

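The scene view shows the panel around (318,277), with offcuts near (341,263) and (321,252), the bin at (367,223) and the handle at (302,268). The side view shows offcuts at (268,260) and (293,268), the bin at (248,313) and the handle at (292,192). The monitor stands behind the panel.

```bash
python3 - <<'E'
from h import *
class D(dict):pass
def load(f):
    z=np.load('pics/'+f+'.npz'); return z['im'],dict(intrinsics=z['K'],k1=z['k1'],pose=z['T'])
for f,box in(('scene0.png',(250,230,430,320)),('side0.png',(200,170,340,350))):
    im,i=load(f); x0,y0,x1,y1=box
    h=cv2.cvtColor(im,cv2.COLOR_RGB2HSV)
    m=((h[...,0]>=5)&(h[...,0]<=16)&(h[...,1]>120)&(h[...,2]>110)).astype(np.uint8)
    k=np.zeros_like(m);k[y0:y1,x0:x1]=m[y0:y1,x0:x1]
    n,l,s,c=cv2.connectedComponentsWithStats(k)
    for j in range(1,n):
        if s[j,4]>12:
            ys,xs=np.where(l==j); r=cv2.minAreaRect(np.c_[xs,ys].astype(np.float32))
            vx=cv2.fitLine(np.c_[xs,ys].astype(np.float32),2,0,.01,.01).ravel()
            a=onz(i,c[j][0],c[j][1],.016); b=onz(i,c[j][0]+8*vx[0],c[j][1]+8*vx[1],.016)
            print(f,s[j],c[j].round(1),a.round(3),'dir',np.degrees(np.arctan2(*(b-a)[1::-1])).round(0))
    r=((h[...,0]<4)|(h[...,0]>175))&(h[...,1]>150)
    ys,xs=np.where(r[y0:y1,x0:x1]); 
    e=cv2.fitEllipse(cv2.convexHull(np.c_[xs+x0,ys+y0].astype(np.float32)));print('wheel',e, onz(i,*e[0],.085).round(3))
    cv2.imwrite('pics/c_'+f,cv2.cvtColor(cv2.resize(im[y0-30:y1+20,x0:x1],None,fx=(2 if f[1]=='i' else 2.2)*1.4,fy=(2 if f[1]=='i' else 2.2)*1.4,interpolation=cv2.INTER_CUBIC),cv2.COLOR_RGB2BGR))
a=cv2.imread('pics/c_scene0.png');b=cv2.imread('pics/c_side0.png');print(a.shape,b.shape)
o=np.zeros((600,800,3),np.uint8)
a=cv2.resize(a,(400,int(a.shape[0]*400/a.shape[1])));b=cv2.resize(b,(370,int(b.shape[0]*370/b.shape[1])))
o[:a.shape[0],:400]=a;o[:min(600,b.shape[0]),405:775]=b[:600];cv2.imwrite('pics/cc.png',o)
# bin guess corners
im,i=load('scene0.png'); 
for p in((339,218),(356,204),(396,221),(369,243)): print('bin scene',onz(i,*p,.055).round(3))
im,i=load('side0.png')
for p in((229,286),(286,303),(270,342),(211,320)): print('bin side',onz(i,*p,.055).round(3))
E
```

```text
scene0.png [318 247   8  11  28] [321.5 252.2] [ 0.559 -0.123  0.016] dir -79.0
scene0.png [336 259  10   8  26] [340.2 262.5] [ 0.487 -0.114  0.016] dir -97.0
scene0.png [304 277  11   3  19] [308.8 278.3] [ 0.528 -0.009  0.016] dir -142.0
scene0.png [302 280  15   4  27] [308.5 282.1] [0.52  0.004 0.016] dir -136.0
wheel ((306.9102478027344, 268.2255554199219), (26.61478614807129, 36.776123046875), 90.08390808105469) [0.514 0.019 0.085]
side0.png [276 205   5  10  15] [277.1 209.8] [0.452 0.08  0.016] dir 95.0
side0.png [280 220  17   3  21] [288.4 221.4] [0.498 0.043 0.016] dir 10.0
side0.png [286 222  16   4  18] [293.9 224.4] [0.517 0.036 0.016] dir 27.0
wheel ((290.37060546875, 211.30865478515625), (26.598970413208008, 36.480926513671875), 85.7914810180664) [0.514 0.018 0.085]
(431, 554, 3) (644, 392, 3)
bin scene [ 0.578 -0.257  0.055]
bin scene [ 0.571 -0.355  0.055]
bin scene [ 0.416 -0.342  0.055]
bin scene [ 0.438 -0.199  0.055]
bin side [ 0.432 -0.252  0.055]
bin side [ 0.588 -0.265  0.055]
bin side [ 0.585 -0.383  0.055]
bin side [ 0.427 -0.361  0.055]
```

View pics/cc.png

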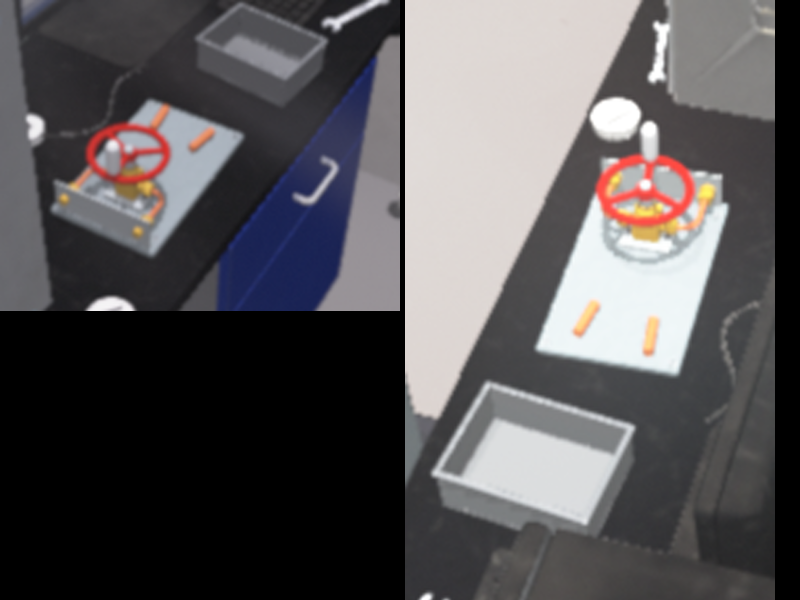

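```bash
cat >> h.py <<'E'
def load(f):
    z=np.load('pics/'+f+'.npz'); return z['im'],dict(intrinsics=z['K'],k1=z['k1'],pose=z['T'])
def plan(*wps,cur=None):
    """wps: (x,y,z,yaw) ; prints tool-frame total delta for each leg (cm), yaw turn about tool z (=-dyaw), min rows"""
    s=arm.get_state(); p=np.array(s['position']);yaw=s['tcp_rot'][2]
    from scipy.spatial.transform import Rotation as R
    Rm=R.from_euler('xyz',s['tcp_rot'],degrees=True)
    for w in wps:
        d=Rm.inv().apply(np.array(w[:3])-p)*100; T=R.from_euler('xyz',[180,0,w[3]],degrees=True); rv=np.degrees((Rm.inv()*T).as_rotvec())
        n=int(np.ceil(max(np.linalg.norm(d)/4.0,np.linalg.norm(rv)/7.1)))
        print('to',w,'delta',d.round(2),'rv',rv.round(1),'rows',n); p=np.array(w[:3]);Rm=T
E
python3 - <<'E'
from h import *
_,a=load('scene0.png');_,b=load('side0.png')
def t(n,p,q): x,e=tri([ray(a,*p),ray(b,*q)]);print(n,x.round(3),np.round(e,3))
t('tower',(402,55),(245,342));
t('handle mid',(300.6,269),(292.7,194));t('handle top',(300.4,263.5),(292.7,187.3))
t('offA',(321.5,252.2),(293,268));t('offB',(340.2,262.5),(268,260))
t('mon far top',(258,127),(377,150))
t('mon near top',(346,72),(335,262))
for p in((258,205),(345,150)): print(onz(a,*p,.1).round(3),onz(a,*p,.05).round(3))
plan((.515,-.13,.26,90))
E
```

```text
tower [ 0.621 -0.649  0.464] [0.034 0.034]
handle mid [0.509 0.056 0.115] [0.001 0.001]
handle top [0.508 0.059 0.137] [0.002 0.002]
offA [ 0.56  -0.123  0.016] [0.001 0.001]
offB [ 0.487 -0.113  0.017] [0.001 0.001]
mon far top [ 0.74  -0.075  0.411] [0.014 0.014]
mon near top [ 0.718 -0.453  0.452] [0.033 0.033]
[ 0.802 -0.125  0.1  ] [ 0.851 -0.177  0.05 ]
[ 0.753 -0.588  0.1  ] [ 0.799 -0.67   0.05 ]
to (0.515, -0.13, 0.26, 90) delta [ 40.11 -30.13  -2.9 ] rv [ -0.1  -0.  -63.2] rows 13
```

Emit:
drive_tool:
  deltas: [3.3,-2.5,-0.3,0,0,0,3.3,-2.5,-0.3,0,0,0,3.3,-2.5,-0.3,0,0,0,3.3,-2.5,-0.3,0,0,0,3.3,-2.5,-0.2,0,0,0,3.3,-2.5,-0.2,0,0,0,3.3,-2.5,-0.2,0,0,0,3.3,-2.5,-0.2,0,0,0,3.3,-2.5,-0.2,0,0,0,3.3,-2.5,-0.2,0,0,0,3.3,-2.5,-0.2,0,0,0,3.3,-2.5,-0.2,0,0,0]

```text
clock: 1.15
position: [0.5116, -0.1319, 0.2594]
tcp_rot: [180.0, 0.0, 26.8]
ft_force: [0.9, -0.4, 0.1]
width: 0.0852
grasp_force: 0.0
```

Emit:
drive_tool:
  deltas: [0,0,0,0,0,-7,0,0,0,0,0,-7,0,0,0,0,0,-7,0,0,0,0,0,-7,0,0,0,0,0,-7,0,0,0,0,0,-7,0,0,0,0,0,-7,0,0,0,0,0,-7,0,0,0,0,0,-7,0,0,0,0,0,0,0,0,0,0,0,0]

```text
clock: 2.07
position: [0.511, -0.1339, 0.2591]
tcp_rot: [-180.0, -0.0, 89.6]
ft_force: [0.2, -0.4, -0.2]
width: 0.0854
grasp_force: 0.0
```

```bash
python3 - <<'E'
from h import *
im,i=snap('wrist','w1.png'); s=arm.get_state();print(s['clock'],s['position'],s['tcp_rot'],s['qpos'].round(0),s['ft_force'])
E
```

```text
2.1167 [ 0.51112183 -0.13389853  0.25914721] [-1.79984484e+02 -6.55387922e-03  8.95729220e+01] [ 28.  19. -23. 104.   8.  59.   2.] [0.66989973 0.14408652 0.14302257]
```

View pics/w1.png

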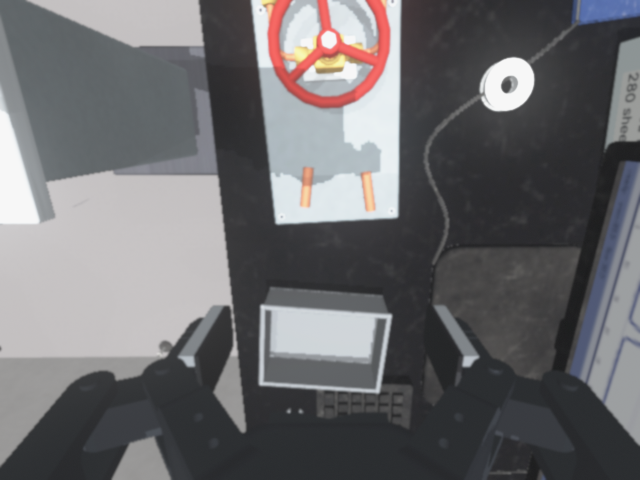

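The wrist view shows the offcuts at (306,187) and (369,191), the wheel hub at (330,40), the plate's near corners at (276,222) and (398,216), and the bin rim from (262,306) to (388,390).

```bash
python3 - <<'E'
from h import *
im,i=load('w1.png');_,a=load('scene0.png');_,b=load('side0.png')
h=cv2.cvtColor(im,cv2.COLOR_RGB2HSV)
m=((h[...,0]>=4)&(h[...,0]<=18)&(h[...,1]>90)).astype(np.uint8);m[:150]=0;m[230:]=0;m[:,:250]=0;m[:,410:]=0
n,l,s,c=cv2.connectedComponentsWithStats(m)
for j in range(1,n):
    if s[j,4]<60: continue
    ys,xs=np.where(l==j);q=np.c_[xs,ys].astype(np.float32)
    (cx,cy),_,_=cv2.minAreaRect(q);v=cv2.fitLine(q,2,0,.01,.01).ravel()
    A=onz(i,cx-10*v[0],cy-10*v[1],.016);B=onz(i,cx+10*v[0],cy+10*v[1],.016)
    other=((321.5,252.2),(293,268)) if cx>340 else ((340.2,262.5),(268,260))
    p,e=tri([ray(i,cx,cy),ray(a,*other[0]),ray(b,*other[1])])
    print((cx,cy),s[j],onz(i,cx,cy,.016).round(4),'dir',np.degrees(np.arctan2(*(B-A)[1::-1])).round(1),'tri',p.round(4),np.round(e,4))
c=[onz(i,*p,.01) for p in((276,222),(398,216))];d=c[1]-c[0];print('plate edge',np.round(c,3),'panel yaw',np.degrees(np.arctan2(d[1],d[0]))+90)
print('axis',onz(i,330,40,.088).round(4))
B=[onz(i,*p,.055) for p in((262,306),(389,314),(380,390),(260,384))];print('bin',np.round(B,3),np.mean(B,0))
E
```

```text
(306.3058776855469, 186.52352905273438) [301 168  11  38 239] [ 0.4861 -0.1131  0.016 ] dir 83.7 tri [ 0.4868 -0.1131  0.0169] [0.0006 0.0006 0.0011]
(367.5327453613281, 190.4956512451172) [362 172  12  38 160] [ 0.5569 -0.1182  0.016 ] dir -81.1 tri [ 0.5589 -0.1204  0.0156] [0.0029 0.0024 0.0025]
plate edge [[ 0.448 -0.157  0.01 ]
 [ 0.595 -0.15   0.01 ]] panel yaw 92.5016791914341
axis [0.5137 0.0185 0.088 ]
bin [[ 0.433 -0.246  0.055]
 [ 0.582 -0.258  0.055]
 [ 0.576 -0.368  0.055]
 [ 0.423 -0.358  0.055]] [ 0.50347321 -0.30731571  0.055     ]
```

```bash
python3 - <<'E'
from h import *
plan((.487,-.113,.06,84),(.487,-.113,.0125,84))
E
```

```text
to (0.487, -0.113, 0.06, 84) delta [ 2.07 -2.42 19.92] rv [-0.  -0.   5.6] rows 6
to (0.487, -0.113, 0.0125, 84) delta [ 0.   -0.    4.75] rv [0. 0. 0.] rows 2
```

Emit:
drive_tool:
  deltas: [0.4,-0.5,3.5,0,0,0,0.4,-0.5,3.5,0,0,0,0.4,-0.5,3.5,0,0,0,0.4,-0.5,3.5,0,0,0,0.4,-0.4,3.5,0,0,0,0.1,0,2.4,0,0,5.6,0,0,1.5,0,0,0,0,0,1.2,0,0,0,0,0,1.0,0,0,0,0,0,0,0,0,0]
  grip: 3.5
  force: 40

```text
clock: 2.95
position: [0.4866, -0.1126, 0.022]
tcp_rot: [-179.9, 0.0, 84.2]
ft_force: [-0.2, 0.1, -0.4]
width: 0.0353
grasp_force: 0.0
```

```bash
python3 - <<'E'
from h import *
plan((.487,-.113,.0125,84)); snap('wrist','w2.png')
E
```

```text
to (0.487, -0.113, 0.0125, 84) delta [-0.03  0.04  0.95] rv [-0.1  0.   0.2] rows 1
```

View pics/w2.png

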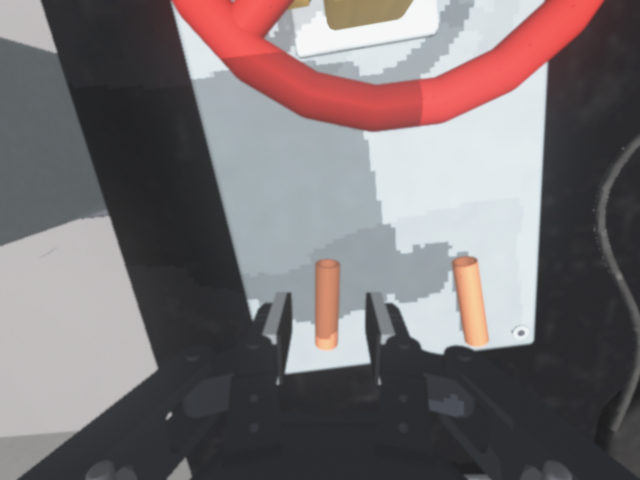

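The tube at (327,305) is centred between the fingers (277–375) and parallel to them. The second tube is at (471,300). I'll lower and close.

Emit:
drive_tool:
  deltas: [0,0,0.9,0,0,0,0,0,0,0,0,0]

```text
clock: 3.17
position: [0.4875, -0.1129, 0.014]
tcp_rot: [180.0, 0.0, 84.2]
ft_force: [-0.2, -0.5, -0.1]
width: 0.0353
grasp_force: 0.0
```

Emit:
drive_tool:
  deltas: [0,0,0,0,0,0,0,0,0,0,0,0,0,0,0,0,0,0,0,0,0,0,0,0,0,0,0,0,0,0,0,0,0,0,0,0]
  grip: 0
  force: 40

```text
clock: 3.67
position: [0.4877, -0.1129, 0.0148]
tcp_rot: [180.0, 0.0, 84.2]
ft_force: [-1.1, -0.2, 5.1]
width: 0.0117
grasp_force: 39.4
```

Emit:
drive_tool:
  deltas: [0,0,-2,0,0,0,0,0,-4,0,0,0,0,0,-4,0,0,0,0,0,-2,0,0,0]

```text
clock: 4.0
position: [0.4891, -0.1129, 0.1381]
tcp_rot: [179.7, 0.0, 84.2]
ft_force: [1.2, -0.4, -0.5]
width: 0.0112
grasp_force: 39.3
```

```bash
python3 - <<'E'
from h import *
plan((.506,-.311,.13,90),(.506,-.311,.045,90),(.506,-.311,.15,90),(.558,-.1195,.15,99),(.558,-.1195,.022,99))
E
```

```text
to (0.506, -0.311, 0.13, 90) delta [-19.54   3.68   0.83] rv [ 0.3  0.  -5.8] rows 5
to (0.506, -0.311, 0.045, 90) delta [ 0.  -0.   8.5] rv [0. 0. 0.] rows 3
to (0.506, -0.311, 0.15, 90) delta [  0.    0.  -10.5] rv [0. 0. 0.] rows 3
to (0.558, -0.1195, 0.15, 99) delta [19.15  5.2   0.  ] rv [ 0.  0. -9.] rows 5
to (0.558, -0.1195, 0.022, 99) delta [ 0.  -0.  12.8] rv [0. 0. 0.] rows 4
```

Emit:
drive_tool:
  deltas: [-3.3,0.6,0.1,0,0,0,-3.3,0.6,0.1,0,0,0,-3.3,0.6,0.1,0,0,0,-3.3,0.6,0.1,0,0,0,-3.3,0.6,0.2,0,0,0,-3.0,0.7,0.2,0,0,-5.8,0,0,3,0,0,0,0,0,3,0,0,0,0,0,2.5,0,0,0,0,0,0,0,0,0,0,0,0,0,0,0]

```text
clock: 4.92
position: [0.5035, -0.3098, 0.0405]
tcp_rot: [-179.9, -0.1, 90.0]
ft_force: [0.6, 0.6, 0.3]
width: 0.0113
grasp_force: 39.3
```

Emit:
drive_tool:
  deltas: [0,0,0,0,0,0,0,0,0,0,0,0,0,0,0,0,0,0,0,0,0,0,0,0]
  grip: 3.5

```text
clock: 5.25
position: [0.5053, -0.3109, 0.0427]
tcp_rot: [179.9, 0.1, 90.0]
ft_force: [-0.0, 0.7, 0.5]
width: 0.0346
grasp_force: 0.0
```

Emit:
drive_tool:
  deltas: [0,0,-3,0,0,0,0,0,-4,0,0,0,0,0,-3.5,0,0,0,0,0,0,0,0,0]

```text
clock: 5.58
position: [0.5089, -0.3126, 0.1541]
tcp_rot: [179.4, 0.4, 90.0]
ft_force: [2.2, 0.4, 0.4]
width: 0.0352
grasp_force: 0.0
```

```bash
python3 - <<'E'
from h import *
plan((.558,-.1195,.15,99),(.558,-.1195,.024,99))
E
```

```text
to (0.558, -0.1195, 0.15, 99) delta [19.31  4.91  0.35] rv [ 0.6  0.4 -9. ] rows 5
to (0.558, -0.1195, 0.024, 99) delta [ 0.  -0.  12.6] rv [0. 0. 0.] rows 4
```

Emit:
drive_tool:
  deltas: [3.3,0.9,0,0,0,0,3.3,0.9,0,0,0,0,3.3,0.9,0,0,0,0,3.3,0.9,0,0,0,0,3.3,0.9,0,0,0,0,2.8,0.6,0,0,0,-4.5,0,0,3.5,0,0,-4.5,0,0,4,0,0,0,0,0,3,0,0,0,0,0,1.5,0,0,0,0,0,0,0,0,0]

```text
clock: 6.5
position: [0.5528, -0.117, 0.0233]
tcp_rot: [-179.7, -0.1, 99.0]
ft_force: [0.6, 1.0, -0.7]
width: 0.035
grasp_force: 0.0
```

```bash
python3 - <<'E'
from h import *
plan((.558,-.1195,.0135,99)); im,i=snap('wrist','w3.png')
h=cv2.cvtColor(im,cv2.COLOR_RGB2HSV)
m=((h[...,0]>=4)&(h[...,0]<=18)&(h[...,1]>90)).astype(np.uint8);m[:180]=0;m[:,:250]=0;m[:,410:]=0
n,l,s,c=cv2.connectedComponentsWithStats(m)
for j in range(1,n):
    if s[j,4]<60: continue
    ys,xs=np.where(l==j);q=np.c_[xs,ys].astype(np.float32);v=cv2.fitLine(q,2,0,.01,.01).ravel();print(s[j],c[j],v,onz(i,*c[j],.016))
E
```

```text
to (0.558, -0.1195, 0.0135, 99) delta [-0.33  0.48  0.98] rv [-0.3 -0.1  0. ] rows 1
[ 326  262   22   87 1763] [336.14861032 303.59160522] [ 8.2042050e-03 -9.9996632e-01  3.3614862e+02  3.0359161e+02] [ 0.55706198 -0.1177475   0.016     ]
```

Aligned; a 4 mm sideways shift centres it.

Emit:
drive_tool:
  deltas: [-0.2,0.4,0,0,0,0,0,0,0.9,0,0,0,0,0,0,0,0,0]

```text
clock: 6.8
position: [0.5606, -0.1192, 0.0177]
tcp_rot: [179.9, 0.0, 99.0]
ft_force: [0.3, -1.2, -0.7]
width: 0.0349
grasp_force: 0.0
```

Emit:
drive_tool:
  deltas: [0,0,0,0,0,0,0,0,0,0,0,0,0,0,0,0,0,0,0,0,0,0,0,0,0,0,0,0,0,0,0,0,0,0,0,0]
  grip: 0
  force: 40

```text
clock: 7.3
position: [0.56, -0.1189, 0.0178]
tcp_rot: [180.0, 0.0, 99.0]
ft_force: [-0.7, 0.8, 5.2]
width: 0.009
grasp_force: 35.6
```

Emit:
drive_tool:
  deltas: [0,0,-2,0,0,0,0,0,-4,0,0,0,0,0,-4,0,0,0,0,0,-2,0,0,0,0,0,0,0,0,0]

```text
clock: 7.72
position: [0.563, -0.1192, 0.1422]
tcp_rot: [179.5, 0.2, 99.0]
ft_force: [0.7, 0.4, 0.3]
width: 0.0091
grasp_force: 33.8
```

```bash
python3 - <<'E'
from h import *
plan((.506,-.311,.13,90),(.506,-.311,.05,90),(.506,-.311,.2,90),(.51,-.05,.24,90))
E
```

```text
to (0.506, -0.311, 0.13, 90) delta [-18.05  -8.64   1.2 ] rv [0.5 0.1 9. ] rows 6
to (0.506, -0.311, 0.05, 90) delta [ 0. -0.  8.] rv [0. 0. 0.] rows 2
to (0.506, -0.311, 0.2, 90) delta [  0.   0. -15.] rv [0. 0. 0.] rows 4
to (0.51, -0.05, 0.24, 90) delta [26.1  0.4 -4. ] rv [0. 0. 0.] rows 7
```

Emit:
drive_tool:
  deltas: [-1,-0.4,0,0,0,0,-2,-1,0.1,0,0,0,-2.5,-1.2,0.2,0,0,0,-2.5,-1.2,0.2,0,0,0,-2.5,-1.2,0.2,0,0,0,-2.5,-1.2,0.2,0,0,0,-2.5,-1.2,0.2,0,0,0,-1.5,-0.8,0.1,0,0,0,-1,-0.4,0,0,0,4,0,0,0,0,0,5]

```text
clock: 8.55
position: [0.4992, -0.3143, 0.1228]
tcp_rot: [-179.7, 0.0, 89.5]
ft_force: [0.0, 0.1, -0.4]
width: 0.0089
grasp_force: 33.8
```

Emit:
drive_tool:
  deltas: [0,0,2,0,0,0,0,0,3,0,0,0,0,0,2,0,0,0,0,0,1,0,0,0,0,0,0,0,0,0]

```text
clock: 8.97
position: [0.4997, -0.3092, 0.0416]
tcp_rot: [-179.6, -0.2, 90.0]
ft_force: [0.4, -0.0, -0.5]
width: 0.0092
grasp_force: 33.8
```

Emit:
drive_tool:
  deltas: [0,0,0,0,0,0,0,0,0,0,0,0,0,0,0,0,0,0,0,0,0,0,0,0]
  grip: 3.5

```text
clock: 9.3
position: [0.5037, -0.3106, 0.0465]
tcp_rot: [179.9, 0.1, 90.0]
ft_force: [1.1, 0.1, 0.0]
width: 0.0349
grasp_force: 0.0
```

Emit:
drive_tool:
  deltas: [0,0,-3,0,0,0,0,0,-4,0,0,0,0,0,-4,0,0,0,0,0,-3,0,0,0,0,0,-3,0,0,0,0,0,-2,0,0,0,0,0,0,0,0,0]

```text
clock: 9.88
position: [0.5057, -0.3114, 0.2412]
tcp_rot: [179.5, 0.3, 90.0]
ft_force: [1.8, -0.5, 0.4]
width: 0.0353
grasp_force: 0.0
```

```bash
python3 - <<'E'
from h import *
im,i=snap('side','s2.png'); s=arm.get_state();print(s['clock'],s['position'])
cv2.imwrite('pics/s2c.png',cv2.cvtColor(cv2.resize(im[150:370,170:350],None,fx=2.7,fy=2.7,interpolation=cv2.INTER_CUBIC),cv2.COLOR_RGB2BGR))
snap('wrist','w4.png');plan((.51,-.05,.24,90))
E
```

```text
9.9333 [ 0.50449998 -0.31085856  0.238591  ]
to (0.51, -0.05, 0.24, 90) delta [26.03  0.67 -0.39] rv [0.1 0.1 0. ] rows 7
```

View pics/s2c.png

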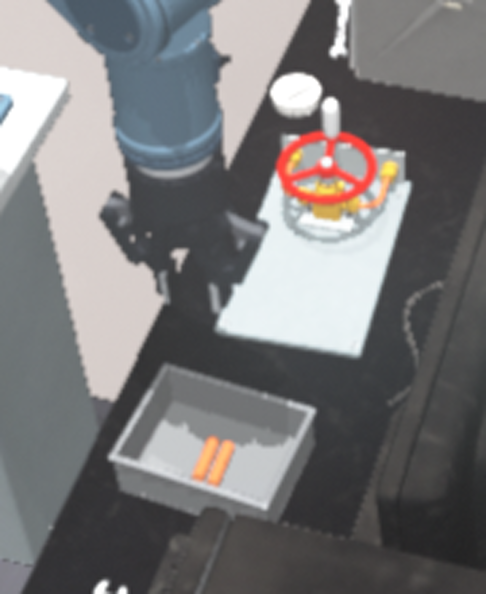

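Both offcuts lie in the bin at (213,460) in the crop and the plate is bare. On to the handle.

Emit:
drive_tool:
  deltas: [3,0.1,0,0,0,0,3.5,0.1,0,0,0,0,3.5,0.1,0,0,0,0,3.5,0.1,0,0,0,0,3.5,0.1,0,0,0,0,3.5,0.1,0,0,0,0,2.5,0.1,0,0,0,0,0,0,0,0,0,0]
  grip: 5

```text
clock: 10.65
position: [0.5092, -0.0731, 0.2344]
tcp_rot: [-179.9, -0.2, 90.5]
ft_force: [0.7, 0.4, 1.0]
width: 0.0501
grasp_force: 0.0
```

```bash
python3 - <<'E'
from h import *
im,i=snap('wrist','w5.png'); s=arm.get_state();print(s['clock'],s['position'])
im,_=snap('scene','sc5.png')
E
```

```text
10.7 [ 0.50917707 -0.07667056  0.23432429]
```

View pics/w5.png

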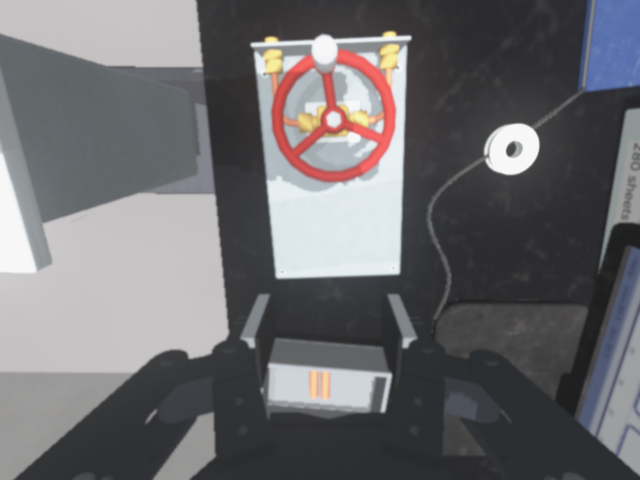

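The hub is at (333,119) and the handle runs from about (324,38) at its top to (326,68), on the far (+y) side of the wheel, so the opening is about 3.3 rad. Both offcuts show in the bin at (319,383).

```bash
python3 - <<'E'
from h import *
im,i=load('w5.png');ims,b=load('side0.png');imc,a=load('scene0.png')
h=cv2.cvtColor(im,cv2.COLOR_RGB2HSV)
r=(((h[...,0]<5)|(h[...,0]>174))&(h[...,1]>130)).astype(np.uint8);r[200:]=0;r[:,:250]=0;r[:,420:]=0
ys,xs=np.where(r);e=cv2.fitEllipse(cv2.convexHull(np.c_[xs,ys].astype(np.float32)[ys>60]));
print('rim',e,onz(i,*e[0],.083).round(4),'hub',onz(i,333.5,119.5,.09).round(4))
w=((h[...,1]<25)&(h[...,2]>190)).astype(np.uint8);w[:30]=0;w[75:]=0;w[:,:305]=0;w[:,345:]=0
n,l,s,c=cv2.connectedComponentsWithStats(w)
for j in range(1,n):
    if s[j,4]>50: print('handle',s[j],c[j])
j=1+np.argmax(s[1:,4])
p,er=tri([ray(i,*c[j]),ray(a,300.6,269),ray(b,292.7,194)]);print('mid',p.round(4),np.round(er,4))
for z in(.11,.115,.12):print(z,onz(i,*c[j],z).round(4))
E
```

```text
rim ((333.25860595703125, 115.26338195800781), (122.52481842041016, 129.69216918945312), 2.2057619094848633) [0.5124 0.0209 0.083 ] hub [0.5126 0.0174 0.09  ]
handle [305  35  40  30 697] [324.25681492  48.72022956]
handle [334  65  11  10  79] [339.51898734  69.21518987]
mid [0.5074 0.0593 0.1154] [0.0038 0.0025 0.0036]
0.11 [0.5051 0.0636 0.11  ]
0.115 [0.5052 0.0626 0.115 ]
0.12 [0.5052 0.0615 0.12  ]
```

```bash
python3 - <<'E'
from h import *
plan((.506,.060,.175,92),(.506,.060,.096,92))
E
```

```text
to (0.506, 0.06, 0.175, 92) delta [13.92 -0.27  5.93] rv [-0.1 -0.  -1.8] rows 4
to (0.506, 0.06, 0.096, 92) delta [ 0.  -0.   7.9] rv [0. 0. 0.] rows 2
```

Emit:
drive_tool:
  deltas: [2.5,0,1,0,0,-1.8,3,-0.1,1,0,0,0,3,-0.1,1.5,0,0,0,3,-0.1,1.5,0,0,0,2,0,1,0,0,0,0.4,0,0,0,0,0,0,0,0,0,0,0,0,0,0,0,0,0]
  grip: 5

```text
clock: 11.42
position: [0.5036, 0.0567, 0.1752]
tcp_rot: [-180.0, 0.1, 91.7]
ft_force: [-0.0, -0.4, 0.4]
width: 0.0496
grasp_force: 0.0
```

```bash
python3 - <<'E'
from h import *
im,i=snap('wrist','w6.png')
plan((.506,.060,.096,92)); print(proj(i,(.506,.060,.136)),proj(i,(.506,.060,.091)))
E
```

```text
to (0.506, 0.06, 0.096, 92) delta [0.37 0.22 7.94] rv [ 0.   0.1 -0.4] rows 2
(np.float64(332.21233213159195), np.float64(270.1551050811193)) (np.float64(331.4719102478573), np.float64(245.33332320861854))
```

View pics/w6.png

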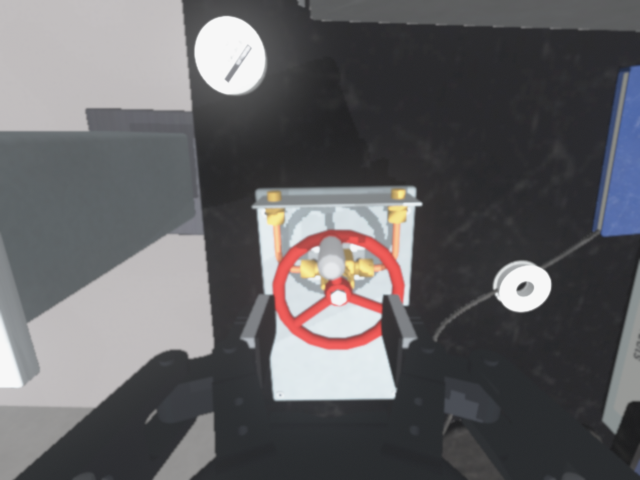

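The handle runs from (331,240) to (331,278) and matches my projected top and base at (332,270) and (331,245). Descending and gripping.

Emit:
drive_tool:
  deltas: [0.3,0.2,0,0,0,0,0,0,2.5,0,0,0,0,0,2.5,0,0,0,0,0,2,0,0,0,0,0,0.9,0,0,0,0,0,0,0,0,0,0,0,0,0,0,0]

```text
clock: 12.05
position: [0.5057, 0.0614, 0.0968]
tcp_rot: [180.0, 0.0, 91.8]
ft_force: [-0.0, -0.1, -0.1]
width: 0.0501
grasp_force: 0.0
```

Emit:
drive_tool:
  deltas: [0,0,0,0,0,0,0,0,0,0,0,0,0,0,0,0,0,0,0,0,0,0,0,0,0,0,0,0,0,0,0,0,0,0,0,0]
  grip: 0
  force: 60

```text
clock: 12.55
position: [0.5058, 0.0621, 0.0972]
tcp_rot: [179.9, 0.0, 91.8]
ft_force: [-1.2, -0.2, 5.9]
width: 0.0163
grasp_force: 58.5
```

```bash
cat >> h.py <<'E'
def arc(c,a0,a1,step,r=.042,yaw=91.8,rise=.0015):
    n=int(round(abs(a1-a0)/step)); a=np.radians(np.linspace(a0,a1,n+1)); y=np.radians(yaw)
    P=np.array(c)+r*np.c_[np.cos(a),np.sin(a)]; d=np.diff(P,axis=0)*100
    o=np.c_[d@[np.cos(y),np.sin(y)],d@[np.sin(y),-np.cos(y)],-np.diff(a)/6.2832*rise*100]
    print(P[-1].round(4),'\n',o.round(2).tolist())
E
python3 - <<'E'
from h import *
arc((.5134,.0188),100,10,9)
E
```

```text
[0.5548 0.0261] 
 [[0.04, 0.66, 0.0], [-0.06, 0.66, 0.0], [-0.16, 0.64, 0.0], [-0.26, 0.61, 0.0], [-0.35, 0.56, 0.0], [-0.43, 0.5, 0.0], [-0.51, 0.42, 0.0], [-0.57, 0.34, 0.0], [-0.61, 0.24, 0.0], [-0.64, 0.14, 0.0]]
```

Emit:
drive_tool:
  deltas: [0.04,0.66,0,0,0,0,-0.06,0.66,0,0,0,0,-0.16,0.64,0,0,0,0,-0.26,0.61,0,0,0,0,-0.35,0.56,0,0,0,0]

```text
clock: 12.97
position: [0.5364, 0.0553, 0.0969]
tcp_rot: [-179.9, 0.0, 91.8]
ft_force: [-4.2, 0.2, 6.4]
width: 0.0161
grasp_force: 58.8
```

Emit:
drive_tool:
  deltas: [-0.43,0.5,0,0,0,0,-0.51,0.42,0,0,0,0,-0.57,0.34,0,0,0,0,-0.61,0.24,0,0,0,0,-0.64,0.14,0,0,0,0]

```text
clock: 13.38
position: [0.5538, 0.0291, 0.0969]
tcp_rot: [-180.0, -0.1, 91.9]
ft_force: [-3.4, 3.2, 4.2]
width: 0.0157
grasp_force: 58.7
```

```bash
python3 - <<'E'
from h import *
s=arm.get_state();p=s['position'][:2]-[.5134,.0188];print(s['position'],np.hypot(*p),np.degrees(np.arctan2(p[1],p[0])),s['ft_force'],s['width'],s['grasp_force'])
arc((.5134,.0188),10,-80,9)
E
```

```text
[0.55380076 0.02906697 0.09689227] 0.04168490865483154 14.258635288635023 [-3.41813944  3.21004421  4.1817232 ] 0.015650914982024294 58.65347679471597
[ 0.5207 -0.0226] 
 [[-0.66, 0.04, 0.0], [-0.66, -0.06, 0.0], [-0.64, -0.16, 0.0], [-0.61, -0.26, 0.0], [-0.56, -0.35, 0.0], [-0.5, -0.43, 0.0], [-0.42, -0.51, 0.0], [-0.34, -0.57, 0.0], [-0.24, -0.61, 0.0], [-0.14, -0.64, 0.0]]
```

Emit:
drive_tool:
  deltas: [-0.66,0.04,0,0,0,0,-0.66,-0.06,0,0,0,0,-0.64,-0.16,0,0,0,0,-0.61,-0.26,0,0,0,0,-0.56,-0.35,0,0,0,0,-0.5,-0.43,0,0,0,0,-0.42,-0.51,0,0,0,0,0,0,0,0,0,0]

```text
clock: 14.05
position: [0.5371, -0.0144, 0.0964]
tcp_rot: [-180.0, 0.0, 91.7]
ft_force: [-0.6, 2.5, 7.1]
width: 0.0158
grasp_force: 58.8
```

Emit:
drive_tool:
  deltas: [-0.34,-0.57,0,0,0,0,-0.24,-0.61,0,0,0,0,0,0,0,0,0,0]

```text
clock: 14.3
position: [0.5256, -0.0202, 0.0964]
tcp_rot: [-180.0, 0.0, 91.8]
ft_force: [-0.7, 3.6, 7.0]
width: 0.016
grasp_force: 58.8
```

```bash
python3 - <<'E'
from h import *
s=arm.get_state();p=s['position'][:2]-[.5134,.0188];print(s['position'],np.hypot(*p),np.degrees(np.arctan2(p[1],p[0])),s['ft_force'],s['width'],s['grasp_force'])
arc((.5134,.0188),-71,-111,4)
E
```

```text
[ 0.52561815 -0.02020019  0.09640419] 0.04086927705915763 -72.60503757590145 [-0.67328547  3.61582965  7.0415556 ] 0.015995966760986288 58.768912724917755
[ 0.4983 -0.0204] 
 [[-0.08, -0.28, 0.0], [-0.06, -0.29, 0.0], [-0.04, -0.29, 0.0], [-0.02, -0.29, 0.0], [0.0, -0.29, 0.0], [0.02, -0.29, 0.0], [0.04, -0.29, 0.0], [0.06, -0.29, 0.0], [0.08, -0.28, 0.0], [0.1, -0.27, 0.0]]
```

Emit:
drive_tool:
  deltas: [-0.08,-0.28,0,0,0,0,-0.06,-0.29,0,0,0,0,0,0,0,0,0,0]

```text
clock: 14.55
position: [0.5207, -0.0214, 0.0964]
tcp_rot: [180.0, 0.0, 91.8]
ft_force: [1.6, 2.4, 5.6]
width: 0.0156
grasp_force: 58.7
```

Emit:
drive_tool:
  deltas: [-0.04,-0.29,0,0,0,0,-0.02,-0.29,0,0,0,0,0,0,0,0,0,0]

```text
clock: 14.8
position: [0.5148, -0.0221, 0.0964]
tcp_rot: [180.0, 0.0, 91.8]
ft_force: [1.5, 2.3, 6.3]
width: 0.0159
grasp_force: 58.7
```

Emit:
drive_tool:
  deltas: [0,-0.3,0,0,0,0,0,0,0,0,0,0]

```text
clock: 14.97
position: [0.5136, -0.022, 0.0968]
tcp_rot: [179.8, -0.0, 91.8]
ft_force: [6.7, 2.4, 0.5]
width: 0.0159
grasp_force: 58.4
```

Emit:
drive_tool:
  deltas: [0,-0.3,0,0,0,0,0,0,0,0,0,0]

```text
clock: 15.13
position: [0.5129, -0.0218, 0.0972]
tcp_rot: [179.5, -0.0, 91.8]
ft_force: [12.4, 3.6, -2.9]
width: 0.0157
grasp_force: 58.5
```

The valve is against its stop: at 12 N the handle no longer advances. The measured positions fit an axis at (0.5128, 0.0198), so the stop bearing is about −88°. Next I release the push and turn back two turns.

Emit:
drive_tool:
  deltas: [0,0.4,0,0,0,0,0,0,0,0,0,0]

```text
clock: 15.3
position: [0.514, -0.0221, 0.0965]
tcp_rot: [179.9, 0.0, 91.8]
ft_force: [4.9, 1.9, 4.7]
width: 0.0158
grasp_force: 59.5
```

```bash
python3 - <<'E'
from h import *
s=arm.get_state();print(s['position'],s['ft_force'])
for a in(-88,32,152): arc((.5128,.0198),a,a+120,10,rise=0)
E
```

```text
[ 0.51396509 -0.02213026  0.09650583] [4.86797564 1.88142024 4.71411438]
[0.5484 0.0421] 
 [[0.07, 0.73, -0.0], [0.19, 0.71, -0.0], [0.31, 0.66, -0.0], [0.42, 0.6, -0.0], [0.52, 0.52, -0.0], [0.6, 0.42, -0.0], [0.66, 0.31, -0.0], [0.71, 0.19, -0.0], [0.73, 0.06, -0.0], [0.73, -0.07, -0.0], [0.71, -0.19, -0.0], [0.66, -0.31, -0.0]]
[0.4757 0.0395] 
 [[0.6, -0.42, -0.0], [0.52, -0.52, -0.0], [0.42, -0.6, -0.0], [0.31, -0.66, -0.0], [0.19, -0.71, -0.0], [0.06, -0.73, -0.0], [-0.07, -0.73, -0.0], [-0.19, -0.71, -0.0], [-0.31, -0.66, -0.0], [-0.42, -0.6, -0.0], [-0.52, -0.52, -0.0], [-0.6, -0.42, -0.0]]
[ 0.5143 -0.0222] 
 [[-0.66, -0.31, -0.0], [-0.71, -0.19, -0.0], [-0.73, -0.06, -0.0], [-0.73, 0.07, -0.0], [-0.71, 0.19, -0.0], [-0.66, 0.31, -0.0], [-0.6, 0.42, -0.0], [-0.52, 0.52, -0.0], [-0.42, 0.6, -0.0], [-0.31, 0.66, -0.0], [-0.19, 0.71, -0.0], [-0.06, 0.73, -0.0]]
```

Emit:
drive_tool:
  deltas: [0.07,0.93,0,0,0,0,0.19,0.71,0,0,0,0,0.31,0.66,0,0,0,0,0.42,0.6,-0.02,0,0,0,0.52,0.52,0,0,0,0,0.6,0.42,0,0,0,0,0.66,0.31,0,0,0,0,0.71,0.19,-0.02,0,0,0,0.73,0.06,0,0,0,0,0.73,-0.07,0,0,0,0,0.71,-0.19,0,0,0,0,0.66,-0.31,-0.01,0,0,0]

```text
clock: 16.3
position: [0.5496, 0.04, 0.097]
tcp_rot: [180.0, 0.2, 91.7]
ft_force: [3.3, -2.5, 6.1]
width: 0.0162
grasp_force: 59.5
```

Emit:
drive_tool:
  deltas: [0.6,-0.42,0,0,0,0,0.52,-0.52,0,0,0,0,0.42,-0.6,0,0,0,0,0.31,-0.66,-0.02,0,0,0,0.19,-0.71,0,0,0,0,0.06,-0.73,0,0,0,0,-0.07,-0.73,0,0,0,0,-0.19,-0.71,-0.02,0,0,0,-0.31,-0.66,0,0,0,0,-0.42,-0.6,0,0,0,0,-0.52,-0.52,0,0,0,0,-0.6,-0.42,-0.01,0,0,0]

```text
clock: 17.3
position: [0.4755, 0.0407, 0.0975]
tcp_rot: [-180.0, -0.0, 91.9]
ft_force: [2.0, 4.7, 8.5]
width: 0.0159
grasp_force: 59.8
```

Emit:
drive_tool:
  deltas: [-0.66,-0.31,0,0,0,0,-0.71,-0.19,0,0,0,0,-0.73,-0.06,0,0,0,0,-0.73,0.07,-0.02,0,0,0,-0.71,0.19,0,0,0,0,-0.66,0.31,0,0,0,0,-0.6,0.42,0,0,0,0,-0.52,0.52,-0.02,0,0,0,-0.42,0.6,0,0,0,0,-0.31,0.66,0,0,0,0,-0.19,0.71,0,0,0,0,-0.06,0.73,-0.01,0,0,0]

```text
clock: 18.3
position: [0.5123, -0.0224, 0.0975]
tcp_rot: [-179.7, 0.1, 91.8]
ft_force: [-4.9, 1.8, 10.8]
width: 0.0163
grasp_force: 60.2
```

Emit:
drive_tool:
  deltas: [0.07,0.73,0,0,0,0,0.19,0.71,0,0,0,0,0.31,0.66,0,0,0,0,0.42,0.6,-0.02,0,0,0,0.52,0.52,0,0,0,0,0.6,0.42,0,0,0,0,0.66,0.31,0,0,0,0,0.71,0.19,-0.02,0,0,0,0.73,0.06,0,0,0,0,0.73,-0.07,0,0,0,0,0.71,-0.19,0,0,0,0,0.66,-0.31,-0.01,0,0,0]

```text
clock: 19.3
position: [0.5494, 0.0404, 0.0985]
tcp_rot: [180.0, 0.2, 91.7]
ft_force: [4.0, -3.0, 5.3]
width: 0.016
grasp_force: 59.6
```

Tracking well. The second turn continues, with the last 20° taken slowly.

Emit:
drive_tool:
  deltas: [0.6,-0.42,0,0,0,0,0.52,-0.52,0,0,0,0,0.42,-0.6,0,0,0,0,0.31,-0.66,-0.02,0,0,0,0.19,-0.71,0,0,0,0,0.06,-0.73,0,0,0,0,-0.07,-0.73,0,0,0,0,-0.19,-0.71,-0.02,0,0,0,-0.31,-0.66,0,0,0,0,-0.42,-0.6,0,0,0,0,-0.52,-0.52,0,0,0,0,-0.6,-0.42,-0.01,0,0,0]

```text
clock: 20.3
position: [0.4754, 0.0407, 0.099]
tcp_rot: [-180.0, -0.0, 91.9]
ft_force: [1.7, 3.9, 7.4]
width: 0.0157
grasp_force: 59.8
```

Emit:
drive_tool:
  deltas: [-0.66,-0.31,0,0,0,0,-0.71,-0.19,0,0,0,0,-0.73,-0.06,0,0,0,0,-0.73,0.07,-0.02,0,0,0,-0.71,0.19,0,0,0,0,-0.66,0.31,0,0,0,0,-0.6,0.42,0,0,0,0,-0.52,0.52,-0.02,0,0,0,-0.42,0.6,0,0,0,0,-0.31,0.66,0,0,0,0,0,0,0,0,0,0,0,0,0,0,0,0]

```text
clock: 21.3
position: [0.4994, -0.0202, 0.0991]
tcp_rot: [-179.9, 0.0, 91.8]
ft_force: [0.3, 0.7, 9.7]
width: 0.016
grasp_force: 59.9
```

```bash
python3 - <<'E'
from h import *
s=arm.get_state();p=s['position'][:2]-[.5128,.0198];print(s['position'],np.hypot(*p),np.degrees(np.arctan2(p[1],p[0])),s['ft_force'])
E
```

```text
[ 0.4993918  -0.02017942  0.09912764] 0.04216792878104035 -108.54029853212772 [0.28929594 0.72068453 9.73317539]
```

Emit:
drive_tool:
  deltas: [-0.12,0.36,0,0,0,0,-0.08,0.36,0,0,0,0,-0.04,0.37,0,0,0,0,-0.01,0.37,-0.01,0,0,0,0,0,0,0,0,0,0,0,0,0,0,0]

```text
clock: 21.8
position: [0.5131, -0.0223, 0.0991]
tcp_rot: [-179.8, 0.1, 91.8]
ft_force: [-1.1, 0.1, 9.8]
width: 0.0162
grasp_force: 60.1
```

Emit:
drive_tool:
  deltas: [0,0,0,0,0,0,0,0,0,0,0,0,0,0,0,0,0,0]

```text
clock: 22.05
position: [0.5131, -0.0223, 0.0991]
tcp_rot: [-179.8, 0.1, 91.8]
ft_force: [-1.4, 1.4, 10.1]
width: 0.0156
grasp_force: 60.0
```

Emit:
drive_tool:
  deltas: [0,0.15,-0.05,0,0,0,0,0.1,0,0,0,0,0,0,0,0,0,0,0,0,0,0,0,0]

```text
clock: 22.38
position: [0.5146, -0.0222, 0.0992]
tcp_rot: [-179.7, 0.1, 91.8]
ft_force: [-2.1, 0.2, 8.8]
width: 0.0157
grasp_force: 59.9
```

Emit:
drive_tool:
  deltas: [0,0.06,0,0,0,0,0,0,0,0,0,0,0,0,0,0,0,0,0,0,0,0,0,0]

```text
clock: 22.72
position: [0.5151, -0.0221, 0.0992]
tcp_rot: [-179.7, 0.1, 91.8]
ft_force: [-2.7, 0.8, 8.4]
width: 0.0158
grasp_force: 59.9
```

```bash
python3 - <<'E'
from h import *
im,i=snap('wrist','w9.png')
s=arm.get_state();print(s['position'],s['ft_force'],s['width'],s['grasp_force'],s['clock'])
ims,_=snap('side','s9.png')
o=np.zeros((480,800,3),np.uint8);o[:360,:480]=cv2.resize(im,(480,360));o[:480,485:800]=cv2.resize(ims[150:370,190:334],(315,480))
cv2.imwrite('pics/fin.png',o[...,::-1])
E
```

```text
[ 0.51510953 -0.02216316  0.09918336] [-3.64933326  0.69854077  8.9485086 ] 0.016009993878945195 59.93891919963062 22.7667
```

View pics/fin.png

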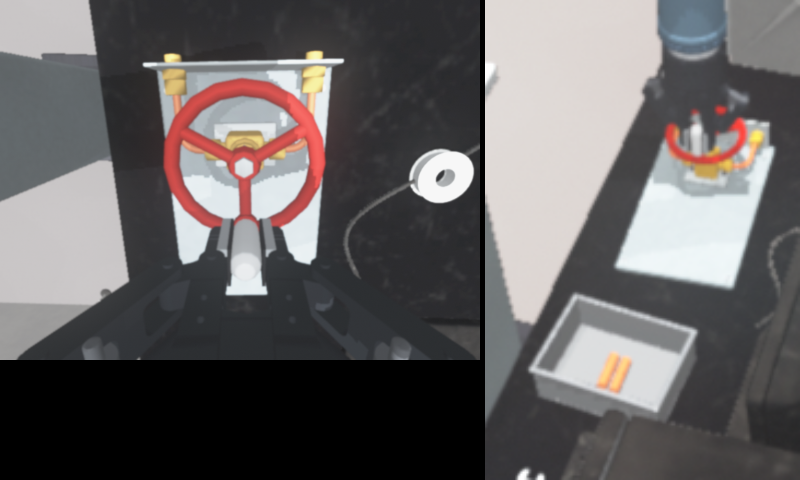

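The handle at (245,250) is held between the fingers, and its spoke runs straight down the panel toward −x. Both offcuts lie in the bin at (614,372) and the plate is clear.

```bash
python3 -c "
from station import arm
print(arm.sign_off())"
```

```text
the job is handed in; nothing more can be done
None
```

Both offcuts are in the scrap bin, and the valve was closed to its stop, backed off two full turns (to within about 1° by arm position) and handed in at about 23 s with the handle still gripped; the judge's result was not shown.

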